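# Dock the flat wireless microphone in its charging pocket

## Task

The round wireless table microphone with the red ring is running low. Using only the fingertips, push it back across the charging tray against the rail, then slide it along, keeping it against the rail, into the hooded corner pocket until the sprung catch snaps out behind it and it stays docked by itself. Never lift or tip it, and leave the green-ringed microphone and everything else where it is.

Things in the scene. Friction and masses are not known exactly. Their poses are not given: they have to be found in the camera images.
- charger: white charging tray fixed on the table, 157 x 350 x 37 mm; origin on the table under its centre, x towards its rail (away from the robot), y left along the rail, z up. Its flat grey deck starts at x = -79 mm, is 12 mm above the table and has no lip in front or at the left. All tray positions here are in this frame, mm
- rail_mid (a point): middle of the foot of the rail's straight upright inner face, which is the plane x = 65 mm of the tray, from the left end to the pocket; at deck height (z = 12); the rail's top is at z = 26. Axes as the tray's
- pocket_home (a point): where the centre of a docked microphone's underside belongs: tray (40, -134, 12). The pocket is the tray's right rear corner, entered only by sliding towards -y along the rail. It lies between the rail (x = 65), the end wall (inner face y = -161) and the front cheek; a hood, underside z = 32, top z = 37, covers it from y = -138 to the end wall
- pocket_mouth (a point): top of the front cheek at the pocket's mouth, on the cheek's inner face: tray (12.5, -111, 34.5). The cheek is a wall 24 mm thick (x = -11.5 to 12.5) that runs from here to the tray's right end, its end rounded by 6 mm; between it and the rail the pocket is 52.5 mm wide
- catch (a joint): sprung brass catch in the cheek: nose of 4 mm radius centred at tray (14.9, -119.5, 20). Value: metres pushed into the cheek (-x), 0 = out, most 0.0055; 2.1 N at 0, 3.3 N at 0.004. A microphone slid in along the rail pushes it in 0.004 (3 to 8 N along the rail with friction); it springs back to 0 behind the microphone in the last 2 mm before home
- contact (a joint): sprung charging pin in the pocket's end wall, standing 5 mm out. Value: metres pressed in, 0 = free, about 0.003 with a docked microphone, at most 0.005; spring 0.4 to 0.9 N. It pushes the microphone lightly back against the closed catch
- red_mic: the round black microphone to dock, with a RED ring on its flat top: loose disc 50 mm in diameter and 16 mm thick, 40 to 85 g; origin at the centre of its underside, z up. It starts on the tray's deck, away from the rail; it may be at any yaw and needs none in particular
- green_mic: an equal loose microphone (50 mm diameter, 16 mm thick) with a GREEN ring, also on the deck, nearer to the pocket than the red one or farther; it stays where it is. It stands off the rail, so that the red one passes between it and the rail with 10 mm or more to spare; origin at the centre of its underside
- cup: loose square yellow plastic cup, 59 x 59 x 31 mm, to the right of the tray; stays there; origin under its centre
- tape: loose roll of beige tape, 104 mm wide, 25 mm tall, behind the tray; stays there; origin under its centre

How it is judged:
On the way, in this order (a step that is already met when the one before it is completed fails the run):
1. the red-ringed microphone is against the rail (within 3 mm), still outside the pocket (x of red_mic in the frame of charger above 0.037 m and y of red_mic in the frame of charger above -0.09 m), for 0.1 s.
2. it is home in the pocket, with the catch out behind it and the charging pin pressed (distance between red_mic and pocket_home below 0.004 m and value of joint catch below 0.0012 m and value of joint contact above 0.0015 m), for 0.2 s.
At the end, for the whole second after the job is handed in: the red-ringed microphone rests flat within 4 mm of its home in the pocket, the catch is out behind it (under 1.2 mm pushed in), the charging pin is pressed by more than 1.5 mm, and the microphone holds there by itself at rest (all of step 2 and angle between red_mic's own z axis and vertical below 0.08 rad and linear speed of red_mic below 0.01 m/s); the robot touches nothing.
It fails at once if the red-ringed microphone is lifted more than 6 mm off the deck, or falls off it (z of red_mic in the frame of charger above 0.018 m or z of red_mic in the frame of charger below 0.006 m).
It fails at once if it is tipped by more than about 14 degrees (angle between red_mic's own z axis and vertical above 0.25 rad).
It fails at once if it is more than 8 mm off the rail on the last stretch before the pocket (y of red_mic in the frame of charger below -0.06 m and x of red_mic in the frame of charger below 0.032 m).
It fails at once if the green-ringed microphone is moved by more than 6 mm (distance of green_mic from where it was at the start of the episode above 0.006 m).
It fails at once if the cup or tape roll is moved by more than 15 mm (distance of any of cup, tape from where it was at the start of the episode above 0.015 m).
It also fails if it takes over 61 s, if anything falls off the work surface, if the arm or the gripper's body presses on something with over 40 N, if the wrist force passes 120 N, or if a joint passes its speed limit or range.

## Robot

A 7-joint arm with a two-finger parallel gripper is mounted at the origin on a cart in front of the work surface, level with it; the furniture and walls round the work are solid. World frame = base frame: x ahead of the robot, y to its left, z up, the work surface at z = 0. Lengths are in m, angles in rad, forces in N, time in s.
With the tool pointing down it reaches from about 0.425 to 0.925 m from the base axis. Payload 6.8 kg.
Tool frame: the origin (TCP) lies where the fingers leave the gripper's body, on its centre line; the fingertips stand 73 mm ahead of it and the grasp point (between the pads) lies 54 mm ahead of it; z points along the fingers, y is the line along which they close (so a half turn about z gives the same grasp; the last joint's range is limited). The gripper opens to 85 mm and grips with 20 to 120 N. Pads are 22 mm wide; open, the fingers measure 114 mm over their backs; the gripper's body (76 mm by 85 mm) begins 54 mm behind the grasp point. The pads swing forward as they close: fully open they stand 13 mm farther back than shut.
Start: joints at [-1.289, 0.477, 0.022, 1.555, -0.011, 1.109, -0.083], TCP at [0.257, 0.624, 0.304] pointing down, gripper open.
Joint ranges: [-2.96, 2.96], [-0.34, 2.1], [-1.41, 1.46], [0.24, 2.44], [-1.37, 4.51], [0.17, 1.92], [-2.96, 2.96]. Speed limits (rad/s): [2.39, 2.39, 3.14, 3.14, 3.14, 3.14, 3.14].

## Interface

Orientations are given as a rotation vector (axis times angle).
In Python, from bench import r, camrig, get_obs gives the robot as it stands (r), with the cameras (camrig) and the readings as plain functions.
- The arm moves only by the tool send_path, called after "Call:" as name([rows], argument=value, ...), one row to a line, values as JSON. Schema: {"type":"object","properties":{"motion":{"type":"array","items":{"type":"object","properties":{"pos":{"type":"array","items":{"type":"number"},"minItems":3,"maxItems":3},"r":{"type":"array","items":{"type":"number"},"minItems":3,"maxItems":3}},"additionalProperties":false},"minItems":1,"maxItems":5},"jaw":{"type":"number"},"clamp_n":{"type":"number"},"only":{"type":"string"},"quiet":{"type":"boolean"},"lines":{"type":"string"}},"required":["motion"],"additionalProperties":false}. motion is a list of rows, 1 to 5 of them, each an object with the fields pos (a list: dx, dy, dz in a scale on which 1.0 is 0.8 m), r (a list: a rotation vector rx, ry, rz in parts of the range, where 1.0 means 90 degrees); a field left out counts as zero; each row is the pose to reach, as a shift and turn from the pose commanded when the call began, along the tool's axes at that moment; what a row does not reach only later rows make up. A row lasts 1/10 s, in which the tool goes at most 0.05 m and 0.15 rad, less where a joint would pass 70% of its speed; a pose out of reach is approached as far as the arm can. jaw is the finger opening in m, set as the call begins (left out keeps the last). The fingers move at their own pace and stop on an object; clamp_n is the grip in N (left out, the last holds). Time passes only in rows, so rows that do not move let the fingers close. The tool returns the time, the measured TCP pose, the force, the opening and the grip force at its end. only (a regular expression) keeps the lines of the reply that match it, lines (a string "A,B") keeps lines A to B, and quiet returns only ok. Shift and turn numbers lie between -1 and 1, and a call with a number outside is refused. Input that does not fit is refused with a message, and nothing moves.
- get_obs(): the state, without advancing time (a new reading comes with each control period).
- camrig.grab_frame(name): name is "scene" or "top" or "wrist"; returns (picture, depth): 400x640x3 uint8, blue, green, red; 400x640 float32, m along the optical axis (not along the pixel's ray), 0 where there is no reading.
- camrig.camera_info(name): a dict with "camera_matrix" (3x3 intrinsics, pixels), "k1" (the pictures are not rectified: a ray, as slopes to the right and down, at radius r is drawn at 1 + k1 r^2 times it, then the intrinsics apply), "R" (3x3) and "t" (3): a world point X has camera coordinates R X + t. Camera axes: x right, y down, z forward; pixel columns grow to the right and rows downward; lengths in m; the calibration is good to about 2 mm. A picture is of the moment at which its call begins: read the wrist's pose just before it. camera_info takes no time and is no camera call; for the wrist camera it gives the pose at the moment of the call.
- r.hand_in(): hands the job in; it is judged then, once.
The state is a dict: "clock": time; "joints": joint angles; "qvel": joint speeds; "tau": joint torques, N m; "tcp_pos": TCP position; "orientation": TCP orientation; "contact_force": force on the tool from outside, world axes, zero at the start; "moment": the same for the moment, N m; "grip_width": finger opening in m; "gripper_force": force on a finger pad.
Only numpy, scipy, OpenCV 4.12 (cv2) and the standard library are available. Lean on these libraries where they do the work, as an engineer would, in place of code of your own. Each camera call takes 0.05 s, during which the arm holds its last target. There are 200 camera calls.

## Working session

There is one attempt and no reset: what is moved stays moved. The work goes in short steps, Python scripts to look and compute and a tool call to move; the robot and the scene stay as the last step left them, time stands still between calls to the robot, and variables do not carry over. Pictures are saved under pics/ and viewed, at most 11 in all, crops included, and the job is handed in when it is done.

```bash
ls; mkdir -p pics
```

Run:
```python
from bench import r, camrig, get_obs
import cv2,numpy as np
for n in ("top","scene"):
    im,d=camrig.grab_frame(n); cv2.imwrite(f"pics/{n}0.png",im); np.savez(f"{n}0.npz",im=im,d=d)
    c=camrig.camera_info(n); print(n,c)
o=get_obs(); print({k:np.round(v,4) for k,v in o.items()})
```

```text
bench.py
pics
top {'camera_matrix': array([[514.05640576,   0.        , 326.30319731],
       [  0.        , 514.05640576, 203.15667815],
       [  0.        ,   0.        ,   1.        ]]), 'k1': -0.021845510673063097, 'R': array([[ 0.01587307, -0.99983781, -0.00850914],
       [-0.99867624, -0.01543705, -0.04906584],
       [ 0.04892652,  0.0092767 , -0.9987593 ]]), 't': array([-0.13340174,  0.64829402,  1.38841328])}
scene {'camera_matrix': array([[410.7706189 ,   0.        , 316.86406462],
       [  0.        , 410.7706189 , 202.66562001],
       [  0.        ,   0.        ,   1.        ]]), 'k1': -0.042154673066963556, 'R': array([[-0.70282937, -0.71126077, -0.01178954],
       [-0.53013442,  0.53475719, -0.65802147],
       [ 0.47432939, -0.45622678, -0.75290687]]), 't': array([0.3574135 , 0.46575203, 0.60937882])}
{'clock': np.float64(0.1), 'joints': array([-1.2891,  0.4777,  0.0224,  1.5564, -0.0115,  1.1093, -0.0831]), 'qvel': array([ 0.0006, -0.0026,  0.0012, -0.0019, -0.0012, -0.0003,  0.0012]), 'tau': array([ 3.60000e-03, -5.97757e+01,  1.61290e+00, -2.81953e+01,
        1.27000e-02,  5.10000e-03,  0.00000e+00]), 'tcp_pos': array([0.2563, 0.624 , 0.303 ]), 'orientation': array([-6.0830e-01, -3.0819e+00,  2.7000e-03]), 'contact_force': array([-0.7128, -0.3465,  0.0064]), 'moment': array([ 0.0121, -0.0361, -0.0157]), 'gripper_force': np.float64(0.0), 'grip_width': np.float64(0.0856)}
```

View pics/top0.png

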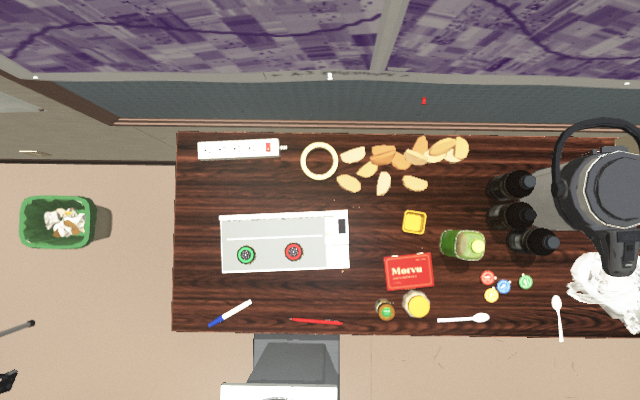

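View pics/scene0.png

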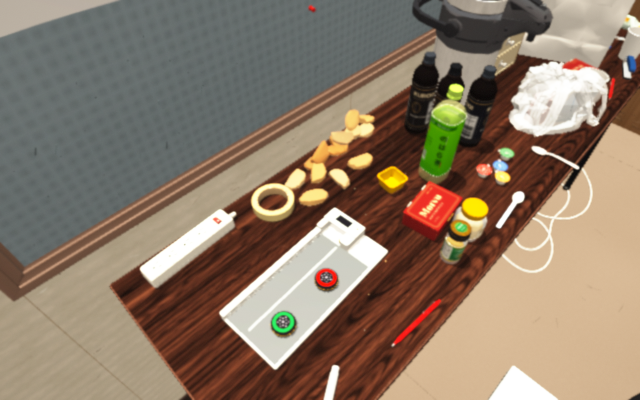

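The top view shows the tray at cols 220–350, rows 212–272, with the rail at the top and the pocket at the right rear (~340,226). The red mic is at (293,252) and the green one at (246,255), farther from the pocket. The cup is at (415,222) and the tape at (319,161). The scene view agrees.

Create h.py:
```python
import numpy as np,cv2
def rays(c,uv):
    p=cv2.undistortPoints(np.float64(uv).reshape(-1,1,2),c["camera_matrix"],np.array([c["k1"],0,0,0.]))[:,0]
    return np.c_[p,np.ones(len(p))]
def at_z(c,uv,z):
    R,t=c["R"],np.array(c["t"]); o=-R.T@t; d=rays(c,uv)@R
    return o+d*((z-o[2])/d[:,2])[:,None]
def cloud(c,d):
    v,u=np.mgrid[:400,:640]; P=rays(c,np.c_[u.ravel(),v.ravel()])*d.reshape(-1,1)
    return ((P-np.array(c["t"]))@c["R"]).reshape(400,640,3)
def proj(c,X):
    return cv2.projectPoints(np.float64(X).reshape(-1,1,3),cv2.Rodrigues(c["R"])[0],np.float64(c["t"]),c["camera_matrix"],np.array([c["k1"],0,0,0.]))[0][:,0]
def color_ring(im,which):
    h=cv2.cvtColor(im,cv2.COLOR_BGR2HSV); H,S,V=cv2.split(h)
    m=((H<8)|(H>172)) if which=="red" else ((H>45)&(H<85))
    return (m&(S>120)&(V>60)).astype(np.uint8)
```

Run:
```python
from bench import r, camrig, get_obs
from h import *
c=camrig.camera_info("top"); f=np.load("top0.npz"); im,d=f["im"],f["d"]
P=cloud(c,d)
for w,(a,b) in dict(red=(293,252),green=(246,255)).items():
    m=color_ring(im,w); k=np.zeros_like(m); k[b-14:b+15,a-14:a+15]=1
    v,u=np.nonzero(m&k); q=cv2.fitEllipse(np.c_[u,v].astype(np.float32)) 
    hull=cv2.minEnclosingCircle(np.c_[u,v].astype(np.float32)); print(w,len(u),q[0],hull,at_z(c,[hull[0]],.028))
g=im.min(axis=2).astype(int); sat=im.max(axis=2).astype(int)-g
m=((g>110)&(sat<40)).astype(np.uint8); k=np.zeros_like(m); k[195:290,205:365]=1; m&=k
n,l,s,_=cv2.connectedComponentsWithStats(m); i=1+s[1:,4].argmax(); m=l==i
v,u=np.nonzero(m); R=cv2.minAreaRect(np.c_[u,v].astype(np.float32)); B=cv2.boxPoints(R); print(R,B); print(at_z(c,B,.012))
Z=P[...,2]; print("table z",np.median(Z[290:310,225:280]),"deck",np.median(Z[245:265,310:330]))
x0,y0,x1,y1=200,195,365,290
cv2.imwrite("pics/crop.png",cv2.resize(im[y0:y1,x0:x1],None,fx=4.8,fy=4.8,interpolation=cv2.INTER_CUBIC))
```

```text
red 125 (292.8561706542969, 251.40869140625) ((292.875, 251.5), 8.125100135803223) [[ 0.51782125 -0.03530678  0.028     ]]
green 53 (245.17759704589844, 254.5927734375) ((245.0, 254.5), 7.762187480926514) [[0.50759024 0.09383428 0.028     ]]
((283.9945373535156, 241.27703857421875), (59.13751983642578, 129.7814483642578), 87.44384765625) [[217.84966 214.63173]
 [347.50195 208.84367]
 [350.1394  267.92236]
 [220.48712 273.7104 ]]
[[ 0.61437461  0.17364416  0.012     ]
 [ 0.63579389 -0.18141839  0.012     ]
 [ 0.47508974 -0.19083835  0.012     ]
 [ 0.45337728  0.16231316  0.012     ]]
table z 3.857695064964256e-05 deck 0.011979700635485566
```

View pics/crop.png

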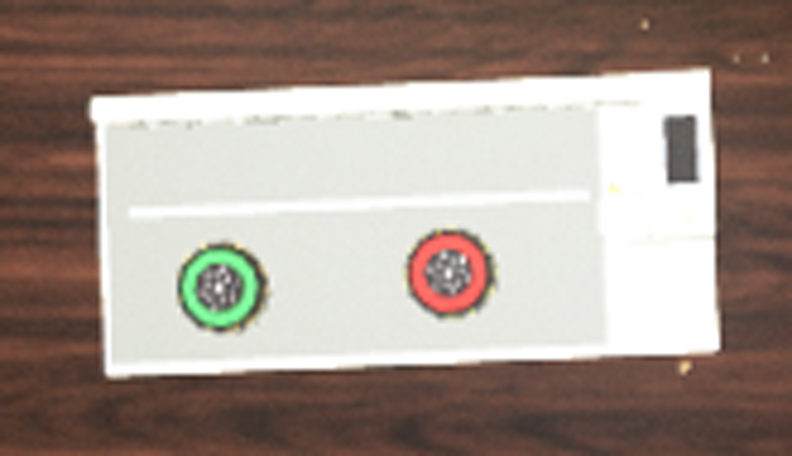

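The crop shows the tray yawed about +3.5°, red mic at about tray (-28,-25) mm and green at about (-31,105) mm. That leaves the red mic a clear way to the rail. Next I move over the tray to measure with the wrist camera.

The rows are not in the units I measure in: shifts go in shares of 0.8 m and turns go in shares of 90 degrees. I convert before sending: -0.18 m / 0.8 = -0.225, -0.136 m / 0.8 = -0.17, -0.45 rad / 1.5708 = -0.2865.

Call:
send_path([
  {"pos": [-0.0425, -0.045, 0], "r": [0, 0, -0.0573]},
  {"pos": [-0.085, -0.09, 0], "r": [0, 0, -0.1146]},
  {"pos": [-0.1275, -0.135, 0], "r": [0, 0, -0.1719]},
  {"pos": [-0.17, -0.18, 0], "r": [0, 0, -0.2292]},
  {"pos": [-0.2125, -0.225, 0], "r": [0, 0, -0.2865]},
], jaw=0.02, clamp_n=20)

```text
clock: 0.6
tcp_pos: [0.3457, 0.3911, 0.3036]
orientation: [0.1, -3.14, 0.001]
contact_force: [1.6, 0.2, 1.1]
grip_width: 0.0203
gripper_force: 0.0
```

Run:
```python
from bench import r, camrig, get_obs
from scipy.spatial.transform import Rotation as T
import numpy as np
o=get_obs(); R=T.from_rotvec(o["orientation"]).as_matrix(); print(R.round(3),o["tcp_pos"])
c=camrig.camera_info("wrist"); C=-c["R"].T@c["t"]; print("cam in tool",R.T@(C-o["tcp_pos"]),"axes",(c["R"]@R).round(3))
for p in ([.46,-.02,.3],[.50,-.035,.3]): print(R.T@(np.array(p)-o["tcp_pos"]))
```

```text
[[-0.998 -0.064 -0.   ]
 [-0.064  0.998 -0.   ]
 [ 0.    -0.    -1.   ]] [0.34567985 0.39109792 0.30359266]
cam in tool [ 0.07297969 -0.00061701 -0.07077112] axes [[-0.     1.    -0.   ]
 [-0.958 -0.    -0.287]
 [-0.287 -0.     0.958]]
[-0.08781261 -0.41756232  0.00376222]
[-0.12677213 -0.43508819  0.00376127]
```

In the tool's units: -0.24 m / 0.8 = -0.3, -0.02 m / 0.8 = -0.025.

Call:
send_path([
  {"pos": [-0.0125, -0.06, 0]},
  {"pos": [-0.025, -0.12, 0]},
  {"pos": [-0.0375, -0.18, 0]},
  {"pos": [-0.05, -0.24, 0]},
  {"pos": [-0.0625, -0.3, 0]},
])

```text
clock: 1.1
tcp_pos: [0.4096, 0.1546, 0.3039]
orientation: [0.095, -3.14, -0.0]
contact_force: [0.5, 0.2, 0.4]
grip_width: 0.0201
gripper_force: 0.0
```

Call:
send_path([
  {"pos": [-0.0125, -0.0563, 0]},
  {"pos": [-0.025, -0.1125, 0]},
  {"pos": [-0.0375, -0.1688, 0]},
  {"pos": [-0.0475, -0.2225, 0]},
  {"pos": [-0.0475, -0.2225, 0]},
])

```text
clock: 1.6
tcp_pos: [0.4587, -0.0246, 0.304]
orientation: [-0.08, 3.14, -0.003]
contact_force: [-0.3, 0.5, 0.4]
grip_width: 0.0199
gripper_force: 0.0
```

Run:
```python
from bench import r, camrig, get_obs
from h import *
c=camrig.camera_info("wrist"); im,d=camrig.grab_frame("wrist"); c2=camrig.camera_info("wrist"); print(abs(np.array(c["t"])-c2["t"]).max())
np.savez("w1.npz",im=im,d=d,**{k:np.array(v) for k,v in c.items()}); cv2.imwrite("pics/w1.png",im)
```

```text
0.002102470733734027
```

View pics/w1.png

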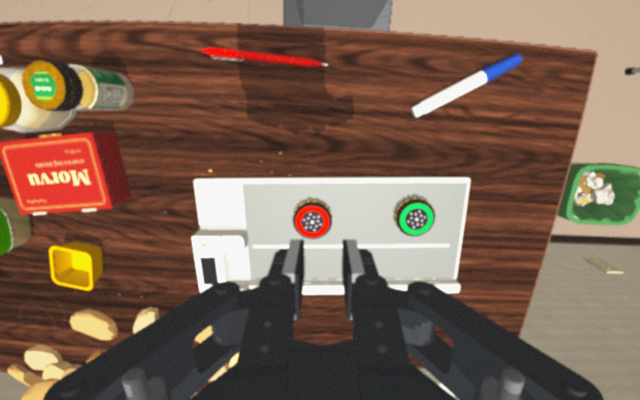

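The wrist view (image down = away from the robot) shows red at (312,221), green at (416,218), the pocket and hood at about (215,265), and the rail behind the open fingertips.

Add to h.py:
```python
TC=np.array([.5431,-.0095]); TY=.0607
def tray(p,TC=TC,TY=TY):
    p=np.atleast_2d(p)[:,:2]-TC; s,c=np.sin(TY),np.cos(TY); return np.c_[p[:,0]*c+p[:,1]*s,-p[:,0]*s+p[:,1]*c]
def mic(im,c,w,z=.028):
    m=color_ring(im,w)
    pr=at_z(c,np.argwhere(m)[:,::-1],z); t=tray(pr); k=(abs(t[:,0])<.1)&(abs(t[:,1])<.18)
    uv=np.argwhere(m)[k][:,::-1].astype(np.float32)
    n,l,s,_=cv2.connectedComponentsWithStats(m); 
    lab=l[uv[:,1].astype(int),uv[:,0].astype(int)]; b=np.bincount(lab).argmax(); uv=uv[lab==b]
    q,rad=cv2.minEnclosingCircle(uv); P=at_z(c,[q],z); return q,rad,P[0],tray(P)[0]
```

Run:
```python
from h import *
w=np.load("w1.npz"); c={k:w[k] for k in ("camera_matrix","k1","R","t")}; c["k1"]=float(c["k1"])
from bench import r, camrig, get_obs
t=np.load("top0.npz"); ct=camrig.camera_info("top")
for n in("red","green"):
    print(n,"wrist",mic(w["im"],c,n)[2:],"top",mic(t["im"],ct,n)[2:])
for nm,cc,f in(("w",c,w),("t",ct,t)):
    P=cloud(cc,f["d"]).reshape(-1,3); T=tray(P); z=P[:,2]; ok=(abs(T[:,0])<.1)&(abs(T[:,1])<.2)
    pc=lambda a:np.percentile(a,[1,99]).round(4)
    k=ok&(z>.033)&(z<.042)&(T[:,0]>.0); print(nm,"hood",k.sum(),pc(T[k,0]),pc(T[k,1]))
    k=ok&(z>.023)&(z<.0285)&(T[:,0]>.05)&(T[:,1]>-.1); print("rail",k.sum(),pc(T[k,0]),pc(T[k,1]), np.polyfit(T[k,1],T[k,0],1))
    k=ok&(z>.008)&(z<.016); print("deck",k.sum(),pc(T[k,0]),pc(T[k,1]),np.median(z[k]))
```

```text
red wrist (array([ 0.51737623, -0.0362849 ,  0.028     ]), array([-0.02730124, -0.0251751 ])) top (array([ 0.51782125, -0.03530678,  0.028     ]), array([-0.0267977 , -0.02422577]))
green wrist (array([0.50680245, 0.09224725, 0.028     ]), array([-0.03005843,  0.10376178])) top (array([0.49683719, 0.09358768, 0.028     ]), array([-0.03992403,  0.10570426]))
w hood 1344 [0.0003 0.0641] [-0.1753 -0.1132]
rail 666 [0.0647 0.0781] [-0.0395  0.1707] [-0.00183403  0.07045201]
deck 20542 [-0.0777  0.0647] [-0.1686  0.1706] 0.013170007480171494
t hood 420 [0.0006 0.0783] [-0.1752 -0.1123]
rail 346 [0.0651 0.0789] [-0.0962  0.1711] [0.00408866 0.07192334]
deck 4647 [-0.0776  0.0638] [-0.1695  0.1708] 0.011988131116551707
```

Add to h.py:
```python
def go(x,y,z,o):  # tray x,y (mm) and world z (mm) of the TCP -> shift in tool axes
    from scipy.spatial.transform import Rotation as T
    R=T.from_rotvec(o["orientation"]).as_matrix(); s,c=np.sin(TY),np.cos(TY)
    w=np.array([TC[0]+(x*c-y*s)/1e3,TC[1]+(x*s+y*c)/1e3,z/1e3])
    yaw=np.arctan2(R[1,0],R[0,0]); print("tcp tray mm",(tray(o["tcp_pos"])[0]*1e3).round(1),"z",round(o["tcp_pos"][2]*1e3,1),"tool x yaw rel tray deg",round(np.degrees(yaw-TY),2),"tilt",R[:,2].round(3),"F",np.round(o["contact_force"],1))
    print("shift tool mm",(R.T@(w-o["tcp_pos"])*1e3).round(1))
```

```bash
python3 -c "
from bench import r, camrig, get_obs; from h import *
go(-73,-25,89,get_obs())"
```

```text
tcp tray mm [-85.3  -6.8] z 303.8 tool x yaw rel tray deg -180.38 tilt [-0.    -0.001 -1.   ] F [ 0.   1.5 -1.3]
shift tool mm [-12.5 -18.  214.8]
```

In the tool's units: 0.165 m / 0.8 = 0.2063, 0.13 m / 0.8 = 0.1625.

Call:
send_path([
  {"pos": [-0.005, -0.0075, 0.0563]},
  {"pos": [-0.01, -0.015, 0.1125]},
  {"pos": [-0.015, -0.0225, 0.1625]},
  {"pos": [-0.015, -0.0225, 0.2063]},
  {"pos": [-0.015, -0.0225, 0.2063]},
], jaw=0.02)

```text
clock: 2.15
tcp_pos: [0.4684, -0.0346, 0.1351]
orientation: [0.097, -3.131, 0.0]
contact_force: [-0.8, -0.1, -0.5]
grip_width: 0.0198
gripper_force: 0.0
```

```bash
python3 -c "
from bench import r, camrig, get_obs; from h import *
go(-73,-25,89,get_obs())"
```

```text
tcp tray mm [-76.1 -20.5] z 135.1 tool x yaw rel tray deg -179.93 tilt [-0.009 -0.    -1.   ] F [-0.8 -0.1 -0.5]
shift tool mm [-3.5 -4.5 46.1]
```

In the tool's units: 0.046 m / 0.8 = 0.0575, 0.04 m / 0.8 = 0.05.

Call:
send_path([
  {"pos": [0, -0.0038, 0.025]},
  {"pos": [0, -0.0038, 0.05]},
  {"pos": [0, -0.0038, 0.0575]},
  {"pos": [0, -0.0038, 0.0575]},
])

```text
clock: 2.55
tcp_pos: [0.4717, -0.0381, 0.0935]
orientation: [0.096, -3.14, -0.001]
contact_force: [0.5, 0.5, -0.6]
grip_width: 0.0202
gripper_force: 0.0
```

Run:
```python
from bench import r, camrig, get_obs; from h import *
go(-73,-25,89,get_obs())
im,d=camrig.grab_frame("wrist"); cv2.imwrite("pics/w2.png",im); go(-73,-25,89,get_obs())
```

```text
tcp tray mm [-73.  -24.2] z 93.5 tool x yaw rel tray deg -179.98 tilt [-0.     0.001 -1.   ] F [ 0.5  0.5 -0.6]
shift tool mm [-0.  -0.8  4.5]
tcp tray mm [-72.6 -24.5] z 94.0 tool x yaw rel tray deg -179.99 tilt [ 0.001  0.001 -1.   ] F [-0.  -0.5  0.1]
shift tool mm [ 0.4 -0.5  5. ]
```

View pics/w2.png

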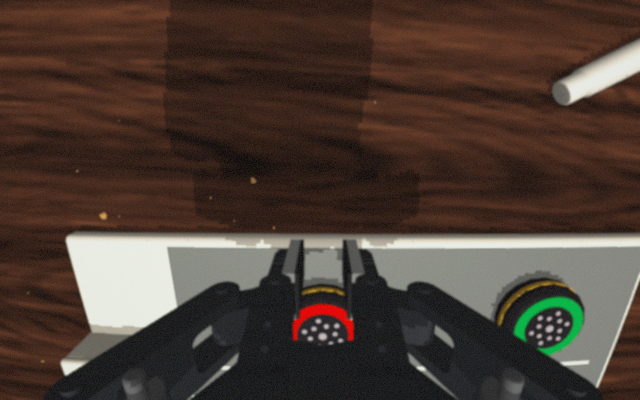

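The fingers stand centred in front of the red mic (323,325), with green clear on the right. I lower slightly and start the push.

In the tool's units: -0.032 m / 0.8 = -0.04, -0.024 m / 0.8 = -0.03.

Call:
send_path([
  {"pos": [0, 0, 0.005]},
  {"pos": [-0.01, 0, 0.005]},
  {"pos": [-0.02, 0, 0.005]},
  {"pos": [-0.03, 0, 0.005]},
  {"pos": [-0.04, 0, 0.005]},
])

```text
clock: 3.1
tcp_pos: [0.5045, -0.0369, 0.0891]
orientation: [-0.095, 3.14, 0.0]
contact_force: [-1.5, -0.5, 0.9]
grip_width: 0.0198
gripper_force: 0.5
```

Call:
send_path([
  {"pos": [-0.01, 0, 0]},
  {"pos": [-0.02, 0, 0]},
  {"pos": [-0.03, 0, 0]},
  {"pos": [-0.0375, 0, 0]},
  {"pos": [-0.0375, 0, 0]},
])

```text
clock: 3.6
tcp_pos: [0.5346, -0.035, 0.0889]
orientation: [-0.095, 3.139, -0.0]
contact_force: [0.2, 0.3, -0.3]
grip_width: 0.0199
gripper_force: 0.0
```

Run:
```python
from bench import r, camrig, get_obs; from h import *
im,d=camrig.grab_frame("top"); print(mic(im,camrig.camera_info("top"),"red")); go(6,-25,89,get_obs())
im,d=camrig.grab_frame("wrist"); print(mic(im,camrig.camera_info("wrist"),"red"))
```

```text
((292.0, 230.0), 7.071167945861816, array([ 0.57566645, -0.03185   ,  0.028     ]), array([ 0.03115066, -0.02428441]))
tcp tray mm [-10.7 -25. ] z 88.8 tool x yaw rel tray deg -180.02 tilt [ 0.001 -0.    -1.   ] F [ 0.3 -0.2 -0.7]
shift tool mm [-16.7   0.   -0.1]
((322.81939697265625, 306.6656799316406), 24.409494400024414, array([ 0.55772559, -0.03440063,  0.028     ]), array([ 0.01308812, -0.025742  ]))
```

In the tool's units: -0.014 m / 0.8 = -0.0175, -0.013 m / 0.8 = -0.0163.

Call:
send_path([
  {"pos": [-0.005, 0, 0]},
  {"pos": [-0.01, 0, 0]},
  {"pos": [-0.0138, 0, 0]},
  {"pos": [-0.0163, 0, 0]},
  {"pos": [-0.0175, 0, 0]},
])

```text
clock: 4.2
tcp_pos: [0.5477, -0.0343, 0.0889]
orientation: [-0.095, 3.14, -0.0]
contact_force: [0.3, -0.3, 1.2]
grip_width: 0.0199
gripper_force: 0.2
```

Call:
send_path([
  {"pos": [-0.0013, 0, 0]},
  {"pos": [-0.0025, 0, 0]},
  {"pos": [-0.0038, 0, 0]},
  {"pos": [-0.0038, 0, 0]},
])

```text
clock: 4.6
tcp_pos: [0.5506, -0.0341, 0.0889]
orientation: [-0.094, 3.14, 0.0]
contact_force: [-0.3, -0.5, -0.5]
grip_width: 0.0199
gripper_force: 0.1
```

```bash
python3 -c "
from bench import r, camrig, get_obs; from h import *
go(6,-25,89,get_obs())"
```

```text
tcp tray mm [  6. -25.] z 88.9 tool x yaw rel tray deg -180.03 tilt [ 0.  0. -1.] F [-0.3 -0.5 -0.5]
shift tool mm [-0.   0.  -0.1]
```

In the tool's units: -0.003 m / 0.8 = -0.0038, -0.002 m / 0.8 = -0.0025.

Call:
send_path([
  {"pos": [-0.0013, 0, 0]},
  {"pos": [-0.0025, 0, 0]},
  {"pos": [-0.0038, 0, 0]},
  {"pos": [-0.0038, 0, 0]},
])

```text
clock: 5.0
tcp_pos: [0.552, -0.0341, 0.0886]
orientation: [0.094, -3.137, -0.0]
contact_force: [-5.4, -0.9, 4.2]
grip_width: 0.0203
gripper_force: 2.8
```

Run:
```python
from bench import r, camrig, get_obs; from h import *
go(6,-25,89,get_obs())
im,d=camrig.grab_frame("top"); print(mic(im,camrig.camera_info("top"),"red")); x,y=200,195
im2,d2=camrig.grab_frame("wrist")
a=cv2.resize(im[195:290,205:365],(640,380)); cv2.imwrite("pics/c2.png",np.vstack([a,im2[200:]]))
```

```text
tcp tray mm [  7.4 -25.1] z 88.6 tool x yaw rel tray deg -180.04 tilt [-0.003  0.    -1.   ] F [-5.4 -0.9  4.2]
shift tool mm [ 1.4  0.1 -0.4]
((292.5, 222.0), 5.590270042419434, array([ 0.59728191, -0.03279166,  0.028     ]), array([ 0.05266919, -0.02653559]))
```

View pics/c2.png

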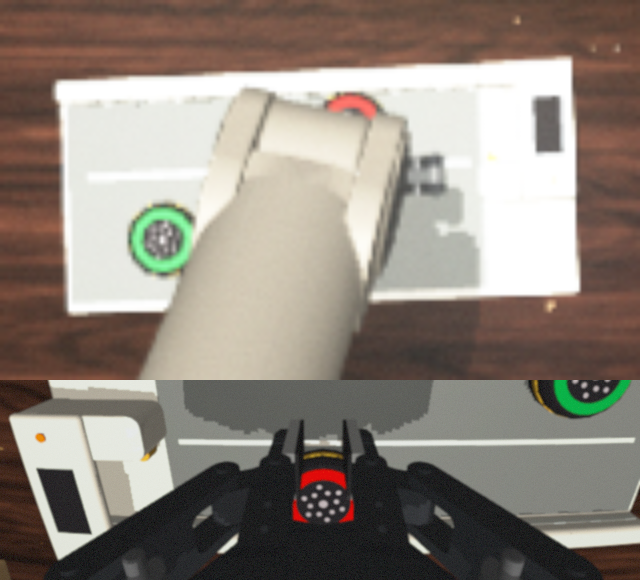

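The push reads 5 N and the picture shows the mic against the rail at about (350,105) in the crop. I back off, lift, close the fingers, and go round to the left side.

In the tool's units: 0.057 m / 0.8 = 0.0713, -0.04 m / 0.8 = -0.05, -0.07 rad / 1.5708 = -0.0446.

Call:
send_path([
  {"pos": [0.0125, 0, 0]},
  {"pos": [0.025, 0, 0]},
  {"pos": [0.025, 0, -0.05]},
  {"pos": [0.0125, 0.0375, -0.0563]},
  {"pos": [-0.0125, 0.0713, -0.0563], "r": [0, 0, -0.0446]},
])

```text
clock: 5.6
tcp_pos: [0.5596, 0.0233, 0.1355]
orientation: [-0.202, 3.133, 0.0]
contact_force: [1.1, 0.0, -0.6]
grip_width: 0.0194
gripper_force: 0.0
```

Call:
send_path([
  {"pos": [-0.025, 0, 0], "r": [0, 0, -0.0446]},
  {"pos": [-0.025, 0, 0], "r": [0, 0, -0.0446]},
  {"pos": [-0.025, 0, 0], "r": [0, 0, -0.0446]},
], jaw=0, clamp_n=30)

```text
clock: 5.9
tcp_pos: [0.5791, 0.0256, 0.1337]
orientation: [0.311, -3.126, 0.0]
contact_force: [0.0, -0.3, -0.5]
grip_width: -0.0003
gripper_force: 0.0
```

Run:
```python
from bench import r, camrig, get_obs; from h import *
im,d=camrig.grab_frame("top"); print(mic(im,camrig.camera_info("top"),"red"))
im,d=camrig.grab_frame("wrist"); o=get_obs();cv2.imwrite("pics/w3.png",im); print(o["grip_width"]);go(40,32,89,o)
```

```text
((292.1666564941406, 226.27777099609375), 7.936974048614502, array([ 0.58571701, -0.03210968,  0.028     ]), array([ 0.04116696, -0.0251533 ]))
0.00014314012040247278
tcp tray mm [37.5 32.3] z 133.6 tool x yaw rel tray deg -172.14 tilt [-0.001 -0.    -1.   ] F [ 0.6 -0.4  0.1]
shift tool mm [-2.5 -0.7 44.6]
```

In the tool's units: 0.044 m / 0.8 = 0.055, 0.03 m / 0.8 = 0.0375.

Call:
send_path([
  {"pos": [-0.0025, 0, 0.0375]},
  {"pos": [-0.0025, 0, 0.055]},
  {"pos": [-0.0025, 0, 0.055]},
])

```text
clock: 6.3
tcp_pos: [0.5795, 0.0259, 0.0878]
orientation: [0.312, -3.121, 0.0]
contact_force: [0.6, -0.2, 0.1]
grip_width: 0.0
gripper_force: 0.0
```

Run:
```python
from bench import r, camrig, get_obs; from h import *
go(39,-20,89,get_obs())
im,d=camrig.grab_frame("wrist"); cv2.imwrite("pics/w3.png",im)
```

```text
tcp tray mm [38.4 33.1] z 87.8 tool x yaw rel tray deg -172.06 tilt [-0.005 -0.001 -1.   ] F [ 0.6 -0.2  0.1]
shift tool mm [  6.8 -52.7  -1.2]
```

View pics/w3.png

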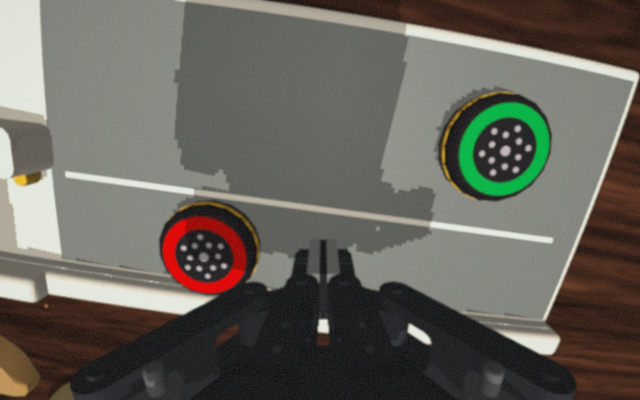

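Rows: first call: 5 rows of (.0014,-.0099)... 10 mm rows: '.0014 -.0099' to 50: (.007,-.0495).

The red mic sits against the rail at (205,250), the closed tips are beside it at (322,245), and green is clear. Now I slide it along the rail.

In the tool's units: -0.044 m / 0.8 = -0.055, -0.036 m / 0.8 = -0.045.

Call:
send_path([
  {"pos": [0.0013, -0.0125, 0]},
  {"pos": [0.0038, -0.025, 0]},
  {"pos": [0.005, -0.035, 0]},
  {"pos": [0.0063, -0.045, 0]},
  {"pos": [0.0075, -0.055, 0]},
])

```text
clock: 6.85
tcp_pos: [0.5848, -0.0178, 0.0904]
orientation: [-0.314, 3.125, 0.002]
contact_force: [-0.0, 3.6, 5.2]
grip_width: -0.0002
gripper_force: 3.1
```

Call:
send_path([
  {"pos": [0.0013, -0.01, 0]},
  {"pos": [0.0025, -0.02, 0]},
  {"pos": [0.0038, -0.0275, 0]},
  {"pos": [0.0038, -0.0275, 0]},
])

```text
clock: 7.25
tcp_pos: [0.5864, -0.0408, 0.0904]
orientation: [-0.312, 3.125, 0.0]
contact_force: [-0.0, 1.8, 3.3]
grip_width: 0.0001
gripper_force: 1.3
```

Run:
```python
from bench import r, camrig, get_obs; from h import *
go(39,-80,88,get_obs())
im,d=camrig.grab_frame("top"); print(mic(im,camrig.camera_info("top"),"red"))
im,d=camrig.grab_frame("wrist"); print(mic(im,camrig.camera_info("wrist"),"red"))
```

```text
tcp tray mm [ 41.4 -33.9] z 90.4 tool x yaw rel tray deg -172.06 tilt [ 0.001  0.    -1.   ] F [-0.   1.8  3.3]
shift tool mm [  8.7 -45.3   2.4]
((312.0, 230.5), 4.717090606689453, array([ 0.57518343, -0.08590677,  0.028     ]), array([ 0.02738929, -0.07821232]))
((246.0543975830078, 252.27720642089844), 43.23553466796875, array([ 0.58768625, -0.07950391,  0.028     ]), array([ 0.04025751, -0.07257971]))
```

Run:
```python
from bench import r, camrig, get_obs; from h import *
im,d=camrig.grab_frame("wrist"); c=camrig.camera_info("wrist"); cv2.imwrite("pics/w4.png",im)
P=cloud(c,d).reshape(-1,3); T=tray(P)
k=(np.hypot(T[:,0]-.040,T[:,1]+.0726)<.022)&(P[:,2]>.02)&(P[:,2]<.04); A=np.c_[T[k],np.ones(k.sum())]
print(k.sum(),np.linalg.lstsq(A,P[k,2],rcond=None)[0],np.median(P[k,2]))
```

```text
5371 [0.00695684 0.00061946 0.02864255] 0.02890248170501394
```

View pics/w4.png

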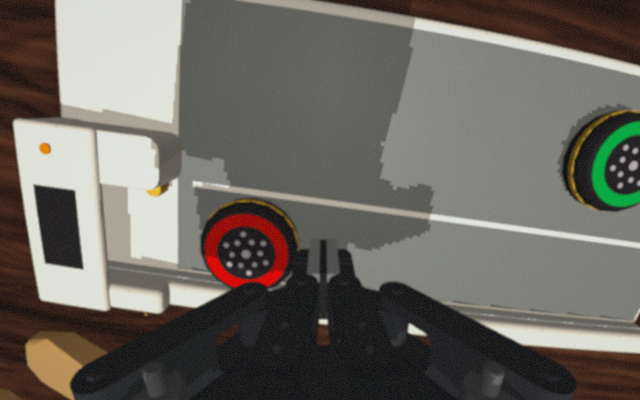

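The mic is flat (the top-plane slope is negligible) and against the rail at (247,250). The catch shows at the cheek at (157,190). I continue.

In the tool's units: -0.034 m / 0.8 = -0.0425, 0.006 m / 0.8 = 0.0075.

Call:
send_path([
  {"pos": [0.0025, -0.0088, 0]},
  {"pos": [0.005, -0.0175, 0]},
  {"pos": [0.0063, -0.0263, 0]},
  {"pos": [0.0075, -0.035, 0]},
  {"pos": [0.0088, -0.0425, 0]},
])

```text
clock: 7.9
tcp_pos: [0.5858, -0.0754, 0.0898]
orientation: [0.313, -3.125, -0.0]
contact_force: [-0.1, 6.5, 2.1]
grip_width: 0.0002
gripper_force: 3.9
```

Run:
```python
from bench import r, camrig, get_obs; from h import *
go(39,-95,88,get_obs())
im,d=camrig.grab_frame("wrist"); print(mic(im,camrig.camera_info("wrist"),"red"))
```

```text
tcp tray mm [ 38.6 -68.3] z 89.8 tool x yaw rel tray deg -172.04 tilt [-0.001  0.    -1.   ] F [-0.1  6.5  2.1]
shift tool mm [  3.3 -26.5   1.8]
((247.07077026367188, 257.4588928222656), 43.219905853271484, array([ 0.58965194, -0.11424089,  0.028     ]), array([ 0.04011234, -0.10737196]))
```

In the tool's units: -0.024 m / 0.8 = -0.03, -0.02 m / 0.8 = -0.025.

Call:
send_path([
  {"pos": [0, -0.0063, 0]},
  {"pos": [0.0013, -0.0125, 0]},
  {"pos": [0.0025, -0.0188, 0]},
  {"pos": [0.0038, -0.025, 0]},
  {"pos": [0.0038, -0.03, 0]},
])

```text
clock: 8.45
tcp_pos: [0.5872, -0.0966, 0.0897]
orientation: [0.317, -3.124, -0.005]
contact_force: [-2.9, 8.8, 5.6]
grip_width: -0.0003
gripper_force: 5.4
```

Run:
```python
from bench import r, camrig, get_obs; from h import *
go(39,-95,88,get_obs())
im,d=camrig.grab_frame("wrist"); cv2.imwrite("pics/w5.png",im)
```

```text
tcp tray mm [ 38.7 -89.6] z 89.7 tool x yaw rel tray deg -171.9 tilt [-0.002  0.003 -1.   ] F [-2.9  8.8  5.6]
shift tool mm [ 0.5 -5.4  1.7]
```

View pics/w5.png

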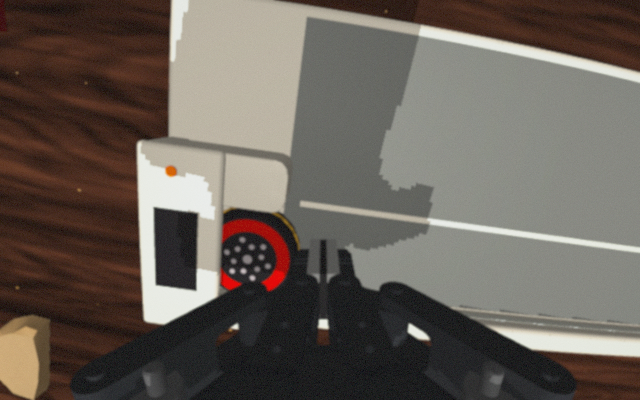

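The mic is halfway under the hood, its trailing edge about 5 mm short of home, with about 9 N on the finger. I continue slowly.

In the tool's units: -0.006 m / 0.8 = -0.0075, -0.004 m / 0.8 = -0.005.

Call:
send_path([
  {"pos": [0, -0.0025, 0]},
  {"pos": [0.0004, -0.005, 0]},
  {"pos": [0.0008, -0.0075, 0]},
  {"pos": [0.0008, -0.0075, 0]},
  {"pos": [0.0008, -0.0075, 0]},
])

```text
clock: 9.0
tcp_pos: [0.5875, -0.1025, 0.0896]
orientation: [0.316, -3.123, -0.005]
contact_force: [-4.2, 7.0, 4.6]
grip_width: 0.0002
gripper_force: 4.8
```

Run:
```python
from bench import r, camrig, get_obs; from h import *
go(39,-95,88,get_obs())
im,d=camrig.grab_frame("wrist"); c=camrig.camera_info("wrist"); m=color_ring(im,"red"); 
pr=at_z(c,np.argwhere(m)[:,::-1],.028); t=tray(pr); k=(t[:,0]>.01)&(t[:,0]<.07)&(t[:,1]<-.08)
print("ring y max (mm)",np.percentile(t[k,1],99.5)*1e3,t[k,1].min()*1e3, t[k,0].min()*1e3)
```

```text
tcp tray mm [ 38.7 -95.5] z 89.6 tool x yaw rel tray deg -171.91 tilt [-0.003  0.003 -1.   ] F [-4.2  7.   4.6]
shift tool mm [-0.4  0.5  1.6]
ring y max (mm) -113.19145901470499 -267.5690469925452 10.00085236274498
```

Call:
send_path([
  {"pos": [0, -0.0013, 0]},
  {"pos": [0.0004, -0.0025, 0]},
  {"pos": [0.0004, -0.0038, 0]},
  {"pos": [0.0004, -0.0038, 0]},
])

```text
clock: 9.45
tcp_pos: [0.5877, -0.1058, 0.0896]
orientation: [0.316, -3.123, -0.005]
contact_force: [-3.1, 6.9, 5.9]
grip_width: -0.0001
gripper_force: 4.6
```

Run:
```python
from bench import r, camrig, get_obs; from h import *
def ringmax(im,c):
    m=color_ring(im,"red"); t=tray(at_z(c,np.argwhere(m)[:,::-1],.028)); k=(t[:,0]>.02)&(t[:,0]<.06)&(t[:,1]<-.04)&(t[:,1]>-.16); return np.percentile(t[k,1],99.5)*1e3
go(39,-95,88,get_obs())
im,d=camrig.grab_frame("wrist"); print(ringmax(im,camrig.camera_info("wrist")))
```

```text
tcp tray mm [ 38.7 -98.9] z 89.6 tool x yaw rel tray deg -171.93 tilt [-0.003  0.003 -1.   ] F [-3.1  6.9  5.9]
shift tool mm [-0.8  3.8  1.7]
-116.13610706649897
```

In the tool's units: -0.002 m / 0.8 = -0.0025, -0.001 m / 0.8 = -0.0013.

Call:
send_path([
  {"pos": [0, -0.0013, 0]},
  {"pos": [0.0004, -0.0025, 0]},
  {"pos": [0.0004, -0.0025, 0]},
  {"pos": [0.0004, -0.0025, 0]},
])

```text
clock: 9.9
tcp_pos: [0.5878, -0.1063, 0.0896]
orientation: [0.318, -3.122, -0.008]
contact_force: [-3.7, 10.8, 7.0]
grip_width: -0.0001
gripper_force: 6.5
```

Run:
```python
from bench import r, camrig, get_obs; from h import *
go(39,-95,88,get_obs())
im,d=camrig.grab_frame("wrist"); c=camrig.camera_info("wrist"); m=color_ring(im,"red"); t=tray(at_z(c,np.argwhere(m)[:,::-1],.028)); k=(t[:,0]>.02)&(t[:,0]<.06)&(t[:,1]<-.04)&(t[:,1]>-.16); print(np.percentile(t[k,1],99.5)*1e3)
cv2.imwrite("pics/w6.png",cv2.resize(im[100:340,120:440],(800,600)))
```

```text
tcp tray mm [ 38.7 -99.3] z 89.6 tool x yaw rel tray deg -171.86 tilt [-0.004  0.004 -1.   ] F [-3.7 10.8  7. ]
shift tool mm [-0.9  4.2  1.6]
-116.15921289135792
```

View pics/w6.png

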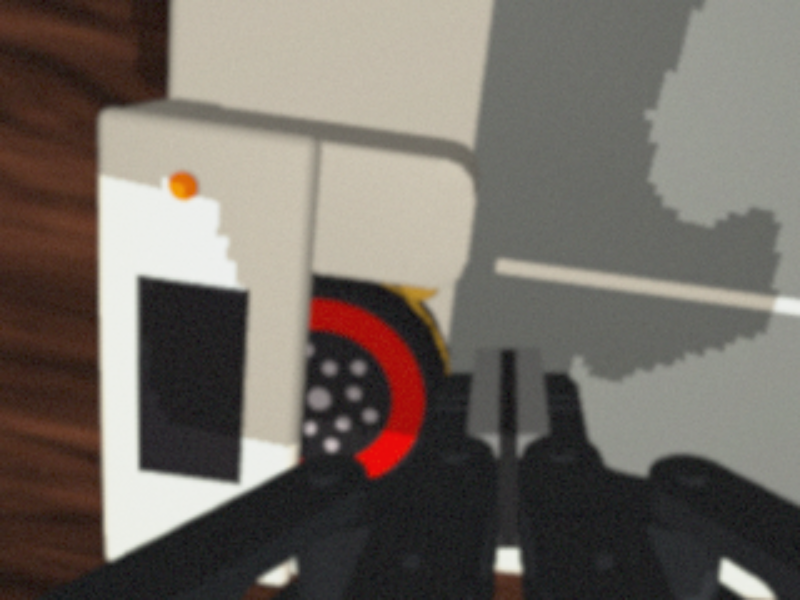

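The force rose to 11 N with almost no further motion, so the mic is at the end of the pocket. The brass catch nose shows out behind it at (425,292). I back off and check that it stays.

In the tool's units: -0.06 m / 0.8 = -0.075, 0.045 m / 0.8 = 0.0563.

Call:
send_path([
  {"pos": [-0.0013, 0.01, 0]},
  {"pos": [-0.0038, 0.025, 0]},
  {"pos": [-0.0075, 0.0563, 0]},
  {"pos": [-0.0075, 0.0563, -0.05]},
  {"pos": [-0.0075, 0.0563, -0.075]},
])

```text
clock: 10.45
tcp_pos: [0.5866, -0.0635, 0.1515]
orientation: [-0.316, 3.124, -0.001]
contact_force: [1.3, -0.3, 0.4]
grip_width: -0.0
gripper_force: 0.0
```

Call:
send_path([
  {"pos": [0, 0.0375, -0.0375]},
  {"pos": [0.05, 0.0625, -0.05]},
  {"pos": [0.1, 0.0625, -0.05]},
  {"pos": [0.1, 0.0625, -0.05]},
])

```text
clock: 10.85
tcp_pos: [0.492, -0.0322, 0.1893]
orientation: [0.312, -3.121, -0.0]
contact_force: [0.2, -1.1, -0.9]
grip_width: -0.0002
gripper_force: 0.0
```

Run:
```python
from bench import r, camrig, get_obs; from h import *
go(39,-95,88,get_obs())
im,d=camrig.grab_frame("wrist"); c=camrig.camera_info("wrist"); m=color_ring(im,"red"); t=tray(at_z(c,np.argwhere(m)[:,::-1],.028)); k=(t[:,0]>.02)&(t[:,0]<.06)&(t[:,1]<-.04)&(t[:,1]>-.16); print(np.percentile(t[k,1],99.5)*1e3)
q=proj(c,[.588,-.12,.028])[0] if 0 else proj(c,[[TC[0]+.03+.134*.06*0,TC[1]-.12,.028]])[0]; print(q)
u,v=int(np.clip(q[0],100,540)),int(np.clip(q[1],75,325))
im2,_=camrig.grab_frame("top")
cv2.imwrite("pics/f.png",np.hstack([cv2.resize(im[v-75:v+75,u-100:u+100],(500,375)),cv2.resize(im2[200:275,290:350],(300,375))]))
print("green",mic(im2,camrig.camera_info("top"),"green"))
```

```text
tcp tray mm [-52.4 -19.6] z 189.3 tool x yaw rel tray deg -172.06 tilt [-0.005 -0.    -1.   ] F [ 0.2 -1.1 -0.9]
shift tool mm [-80.6 -87.4 100.9]
-113.90953767562569
[197.76966539 266.21716751]
green ((245.0, 262.0), 1.000100016593933, array([0.48743402, 0.09337253, 0.028     ]), array([-0.04932294,  0.10605992]))
```

View pics/f.png

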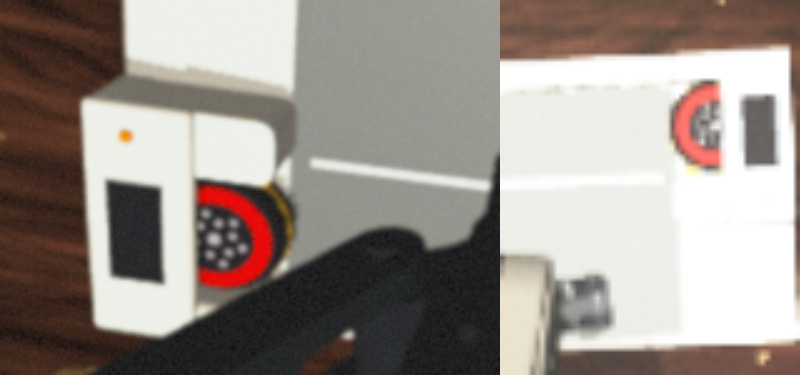

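Once released, the pin moved the mic back 2.2 mm from the wall to y ≈ -134, its home, where it rests against the catch. The pictures show it under the hood with the catch behind it, and the arm is clear. Handing in.

Run:
```python
from bench import r, camrig, get_obs
print(r.hand_in())
```

```text
the job is handed in; nothing more can be done
None
```

The red-ringed microphone is in the pocket at about y = -134 mm, held by the catch and the charging pin with the arm clear; I handed the job in at about 11 s, and no verdict was returned.

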